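# Knock a stuck dop cup out of its nest

## Task

The round brass dop cup is stuck deep in the nest of its knockout block: lift the black knob of that block's knockout rod, so that the rod pushes the cup up out of the nest. Then take the cup and stand it upright on the floor of the wooden tray, setting it down rather than dropping it. Leave the other block, the one with the square plug, and its knob alone.

Things in the scene. Friction and masses are not known exactly. Their poses are not given: they have to be found in the camera images.
- cup: Round open brass cup, 46 mm in diameter, 36 mm tall, wall 6 mm, about 0.25 kg. Origin: centre of its underside, z up. It starts upright in the round nest (49 mm wide) amid a fixed 96 x 96 mm aluminium block, top face 91 mm above the table; rim 2 mm below that face, underside 53 mm above the table. With the rod fully up it stands 26 mm proud, its lowest 10 mm still held in the nest.
- round_knob (a point): Centre of the upright black knob (26 mm wide, 26 mm tall, on a 12 mm post) of the cup's knockout rod; 113 mm above the table at the start, 90 mm horizontally from the cup's centre. x points from cup to knob, z up. Knob and rod are one rigid piece that slides straight up 28 mm to a stop, pushing the cup up as much; 7 N of friction holds it wherever it is left; lifting takes about 12 N.
- square_knob (a point): The same point of the other, similar knob, beside the block whose nest is square and holds a 44 mm square solid brass plug. Not to be moved.
- tray: Low square open wooden tray, 120 x 120 mm outside, walls 4 mm thick and 14 mm high, floor 4 mm thick, fixed to the table. Origin at the centre of its underside; x and y along its sides, z up.
Things that resemble listed ones, but are neither listed nor needed, are in the scene too. Leave any green or purple look-alike of the part that bears round_knob alone. What is shaped like the cup but purple is not meant.

How it is judged:
On the way:
1. the knockout rod of the round nest is lifted by at least 18 mm and has pushed the cup up by as much (height (world z) of round_knob above 0.131 m and height (world z) of cup above 0.071 m), for 0.2 s.
At the end, for the whole second after the job is handed in: The cup stands on the tray's floor (underside within 6 mm of it), its axis within 36 mm of the tray's centre along each side, upright within 10 degrees, open end up and at rest; the square block's knob is not raised (within 6 mm) (x of cup in the frame of tray between -0.036 and 0.036 m and y of cup in the frame of tray between -0.036 and 0.036 m and z of cup in the frame of tray between 0 and 0.01 m and angle between cup's own z axis and vertical below 0.17 rad and linear speed of cup below 0.02 m/s and height (world z) of square_knob below 0.119 m); the robot touches nothing.
It fails at once if the square block's knob is moved by more than 8 mm (distance of square_knob from where it was at the start of the episode above 0.008 m).
It fails at once if the cup is dropped or thrown (it moves faster than 0.7 m/s, a fall of some 25 mm, out of the fingers) (linear speed of cup above 0.7 m/s and contact force between the fingers and cup below 0.05 N).
It also fails if it takes over 48 s, if anything falls off the work surface, if the arm or the gripper's body presses on something with over 40 N, if the wrist force passes 120 N, or if a joint passes its speed limit or range.

## Robot

A 6-joint arm with a two-finger parallel gripper is mounted at the origin on the work surface. World frame = base frame: x ahead of the robot, y to its left, z up, the work surface at z = 0. Lengths are in m, angles in rad, forces in N, time in s.
With the tool pointing down it reaches from about 0.4 to 0.825 m from the base axis. Payload 7 kg.
Tool frame: the origin (TCP) lies on the centre line of the jaws, within the pads' length; the fingertips stand 25 mm ahead of it and the grasp point (between the pads) lies 6 mm ahead of it; z points along the fingers, y is the line along which they close (so a half turn about z gives the same grasp; the last joint's range is limited). The gripper opens to 88 mm and grips with 3 to 60 N. Pads are 19 mm wide; open, the fingers measure 130 mm over their backs; the gripper's body (78 mm by 193 mm) begins 47 mm behind the grasp point.
Start: joints at [-0.87, 0.359, 0.012, 0, -1.224, -0.288], TCP at [0.271, -0.618, 0.252] pointing down, gripper open.
Joint ranges: [-3.07, 3.07], [-1.43, 2.12], [-1.02, 1.25], [-3.03, 1.67], [-3.05, -0], [-3.03, 3.03]. Speed limits (rad/s): [2.39, 2.39, 3.01, 3.14, 3.14, 3.14].

## Interface

Orientations are given as [roll, pitch, yaw] about the fixed x, y, z axes, in that order (R = Rz(yaw) Ry(pitch) Rx(roll)).
In Python, from station import readout, vision, arm gives the robot as it stands. The module is installed in compiled form; this text tells all that it offers.
- The arm moves only by the tool carry_out, never from a script. Its argument "commands" is a list of rows, each an object with "dp": the shift along the tool's x, y, z in m, a list of three; "rotation": the turn, a rotation vector about the tool's x, y, z in degrees, a list of three. In form: [{"dp": [dx, dy, dz], "rotation": [wx, wy, wz]}, ...]. A call has 1 to 8 rows; each row shifts and turns the commanded pose from where the row before left it, along the tool's axes as they then stand; what a row does not reach is not made up. A row lasts 1/8 s, in which the tool goes at most 62.5 mm and 10.7 degrees, less where a joint would pass 70% of its speed; a pose out of reach is approached as far as the arm can. A call with a gripper value outside its range is refused whole. "grip" is the finger opening in m, from 0 to 0.0876, set as the call begins (left out, the last holds). The fingers move at their own pace and stop on an object; "force" is the grip in N (left out, the last holds). Time passes only in rows, so rows that do not move let the fingers close. It gives the time, the measured TCP pose, the force, the opening and the grip force at its end, in the units of the state.
- readout.get_state(): the state, without advancing time (a new reading comes with each control period).
- vision.grab_frame(name): name is "side" or "top"; returns (picture, depth): 420x560x3 uint8, red, green, blue; 420x560 float32, m along the optical axis (not along the pixel's ray), 0 where there is no reading.
- vision.calibration(name): a dict with "fovy" (degrees; the focal length in pixels is half the picture's height over the tangent of half this angle, whatever the lens; pixels are square), "cx", "cy" (the principal point, pixels), "dist" ([k1, k2, p1, p2, k3] as OpenCV has them; the pictures are not rectified), "origin" and "attitude" of the camera in the world. Camera axes: x right, y down, z forward; pixel columns grow to the right and rows downward; lengths in m; the calibration is good to about 2 mm. A picture is of the moment at which its call begins. calibration takes no time and is no camera call.
- arm.job_done(): hands the job in; it is judged then, once.
Trained networks look in the newest picture that a camera, given by its name, has taken for a name from the list of things; names that differ only in an ending like _2 or _b are one class to them, and where a whole thing is asked for, a point or a joint stands for the part that bears it (a point fixed in the world has none). Each returns a list of dicts, best first, with "score" (0 to 1); they miss things now and then, are a little off and sometimes report something else, mostly with a low value. They report only what shows in the picture. A call takes as long as a camera call. They do not tell look-alikes from the thing itself.
- vision.trace(label, camera): "pixels" (420x560 bool, what is visible of it) and "position" ([row, column] in pixels, amid what is visible of it).
The state is a dict: "t": time; "q": joint angles; "qd": joint speeds; "joint_efforts": joint torques, N m; "eef_pos": TCP position; "ee_rot": TCP orientation; "force": force on the tool from outside, world axes, zero at the start; "moment": the same for the moment, N m; "width": finger opening in m; "gripper_force": force on a finger pad.
Only numpy, scipy, OpenCV 4.12 (cv2) and the standard library are available. Lean on these libraries where they do the work, as an engineer would, in place of code of your own. Each camera call takes 0.05 s, during which the arm holds its last target. There are 200 camera calls.

## Working session

There is one attempt and no reset: what is moved stays moved. The work goes in short steps, Python scripts to look and compute and a tool call to move; the robot and the scene stay as the last step left them, time stands still between calls to the robot, and variables do not carry over. Pictures are saved under pics/ and viewed, at most 10 in all, crops included, and the job is handed in when it is done.

Besides the shell and the picture viewer there is one more tool, called after "Call:" by a JSON object that holds its "api" and its "payload", one argument or row to a line. carry_out: Moves the arm, as the interface text tells. Its arguments: {"type":"object","properties":{"commands":{"type":"array"},"grip":{"type":"number"},"force":{"type":"number"}},"required":["commands"]}

```bash
mkdir -p pics
cat > h.py <<'E'
import numpy as np, cv2
from station import readout, vision, arm
from scipy.spatial.transform import Rotation as R
def cam(n):
    c=vision.calibration(n); f=210/np.tan(np.radians(c["fovy"])/2)
    K=np.array([[f,0,c["cx"]],[0,f,c["cy"]],[0,0,1.]]); a=np.array(c["attitude"],float)
    A=a if a.shape==(3,3) else (R.from_euler("xyz",a).as_matrix() if a.size==3 else R.from_quat(a).as_matrix())
    return K,np.array(c["dist"],float),np.array(c["origin"]),A
def cloud(n,depth):
    K,d,o,A=cam(n); v,u=np.mgrid[:420,:560]
    p=cv2.undistortPoints(np.stack([u,v],-1).reshape(-1,1,2).astype(np.float32),K,d).reshape(420,560,2)
    P=np.dstack([p,np.ones((420,560))])*depth[...,None]
    return P@A.T+o
def ray(n,rc,z):
    K,d,o,A=cam(n); p=cv2.undistortPoints(np.array([[[rc[1],rc[0]]]],np.float32),K,d).ravel()
    w=A@np.array([p[0],p[1],1]); return o+w*(z-o[2])/w[2]
E
python3 - <<'E'
from h import *
for n in("top","side"):
    c=vision.calibration(n);print(n,c)
    im,d=vision.grab_frame(n); cv2.imwrite(f"pics/{n}0.png",im[...,::-1]); np.savez(f"{n}0.npz",im=im,d=d)
    P=cloud(n,d)
    for l in("cup","round_knob","square_knob","tray"):
        for r in vision.trace(l,n):
            m=r["pixels"]&(d>0); print(n,l,round(r["score"],2),np.round(r["position"]),m.sum(),np.round(np.median(P[m],0),3),np.round(np.percentile(P[m][:,2],[5,95]),3),im[m].mean(0).round())
print(readout.get_state())
E
```

```text
top {'fovy': 51.28499068720775, 'cx': 286.8043866624884, 'cy': 209.10875435551424, 'dist': array([-0.00692192,  0.        ,  0.        ,  0.        ,  0.        ]), 'origin': array([ 0.35641976, -0.08024967,  1.09107866]), 'attitude': array([-2.96558405,  0.0094384 , -1.57525889])}
top cup 0.7 [213. 348.] 319 [ 0.526 -0.212  0.08 ] [0.061 0.091] [110.  90.  60.]
top cup 0.63 [261. 362.] 293 [ 0.41  -0.257  0.023] [0.007 0.038] [ 98.  62. 108.]
top round_knob 0.78 [241. 286.] 232 [ 0.461 -0.074  0.052] [0.007 0.127] [67. 68. 62.]
top round_knob 0.65 [177. 348.] 218 [ 0.609 -0.214  0.112] [0.013 0.127] [57. 55. 52.]
top round_knob 0.62 [173. 430.] 226 [ 0.612 -0.402  0.105] [0.013 0.127] [62. 59. 59.]
top round_knob 0.37 [180. 132.] 240 [0.609 0.289 0.11 ] [0.002 0.128] [76. 74. 70.]
top square_knob 0.73 [178. 134.] 254 [0.609 0.289 0.107] [0.001 0.128] [78. 76. 72.]
top tray 0.76 [191. 266.] 2165 [ 0.595 -0.026  0.004] [0.001 0.014] [79. 56. 39.]
side {'fovy': 49.910395846360416, 'cx': 279.71728066733397, 'cy': 207.55641260512354, 'dist': array([0.02210268, 0.        , 0.        , 0. 
[... 616 characters left out ...]
.004] [0.001 0.014] [122.  82.  50.]
{'t': 0.5, 'q': array([-8.69890634e-01,  3.58625914e-01,  1.18195384e-02,  4.26277642e-06,
       -1.22407709e+00, -2.88080022e-01]), 'qd': array([-0.00080056,  0.00010601,  0.00025233, -0.00037462, -0.00167446,
        0.00115061]), 'joint_efforts': array([ 2.99222784e-04, -5.81796741e+01,  2.93069315e+01,  6.99712828e+00,
        1.19179740e-02, -5.94215271e-05]), 'eef_pos': array([ 0.27075   , -0.61826348,  0.25151016]), 'ee_rot': array([ 3.14151024e+00, -2.86009269e-05, -2.72876553e+00]), 'force': array([ 0.38416737,  0.33406074, -0.40052101]), 'moment': array([-0.03389468,  0.05734623, -0.01755395]), 'gripper_force': 0.0, 'width': 0.0877485957000055}
```

View pics/top0.png

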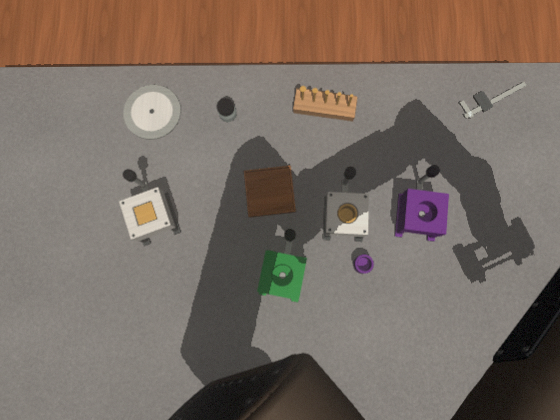

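View pics/side0.png

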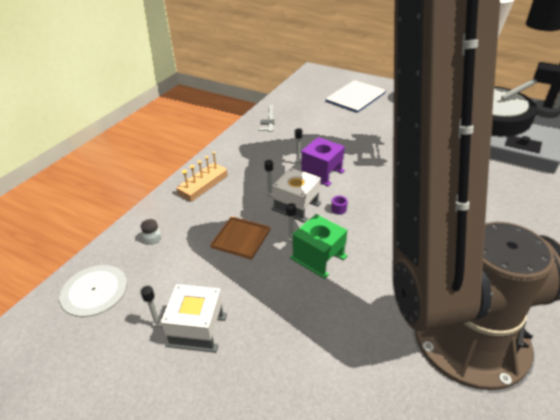

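The top picture shows four knobs at (col,row): (349,173) on the aluminium block with the round nest, (433,171) on the purple block, (290,235) on the green block and (129,175) on the square-plug block. There are two cup shapes: brass in the nest at (347,213), and loose purple at (363,263). By the description I choose the knob at (349,173) and the cup at (347,213). The side view agrees, with that knob at (268,166) and that cup at (296,182).

Run:
```python
from h import *
for n,kb,cb in(("top",(349,173),(347,213)),("side",(268,166),(296,182))):
    z=np.load(n+"0.npz"); P=cloud(n,z["d"]); im=z["im"]
    def box(c,r): 
        m=np.zeros((420,560),bool); m[c[1]-r:c[1]+r+1,c[0]-r:c[0]+r+1]=1; return m
    m=box(kb,12)&(P[...,2]>.121)&(P[...,2]<.135); k=P[m]; print(n,"knobtop",m.sum(),k.mean(0).round(4),np.ptp(k,0).round(3),((k.min(0)+k.max(0))/2).round(4))
    m=box(cb,30)&(P[...,2]>.084)&(P[...,2]<.096); b=P[m]; r=cv2.minAreaRect((b[:,:2]*1000).astype(np.float32)); print(" block",r,np.median(b[:,2]).round(4))
    hs=im.astype(int); br=box(cb,13)&(hs[...,0]-hs[...,2]>30); q=P[br]; print(" brass",br.sum(),np.argwhere(br).mean(0), ((q.min(0)+q.max(0))/2).round(4),np.ptp(q,0).round(3))
    t=[r for r in vision.trace("tray",n)][0]["pixels"]; q=P[t&(z["d"]>0)]; q=q[abs(q[:,2]-.007)<.012]
    print(" tray",cv2.minAreaRect((q[:,:2]*1000).astype(np.float32)))
    if n=="top":
        cv2.imwrite("pics/crop.png",cv2.resize(im[150:260,230:400,::-1],None,fx=4.5,fy=4.5,interpolation=cv2.INTER_CUBIC))
```

```text
top knobtop 97 [ 0.6134 -0.2157  0.1252] [0.023 0.023 0.008] [ 0.6132 -0.2163  0.125 ]
 block ((524.3735961914062, -210.8620147705078), (96.04645538330078, 96.70294189453125), 86.62373352050781) 0.0906
 brass 285 [213.17894737 346.98947368] [ 0.4525 -0.1573  0.5726] [0.192 0.154 1.037]
 tray ((595.6007690429688, -26.500717163085938), (120.94205474853516, 120.1614761352539), 5.986932277679443)
side knobtop 46 [ 0.614  -0.2143  0.125 ] [0.024 0.027 0.007] [ 0.6156 -0.2157  0.1247]
 block ((544.5142822265625, -269.4277038574219), (214.9990997314453, 140.4584197998047), 87.95176696777344) 0.0903
 brass 152 [182.04605263 295.95394737] [0.3137 0.2167 0.4559] [0.471 0.912 0.784]
 tray ((600.9500122070312, -34.93586730957031), (130.08950805664062, 142.3726043701172), 7.038883209228516)
```

View pics/crop.png

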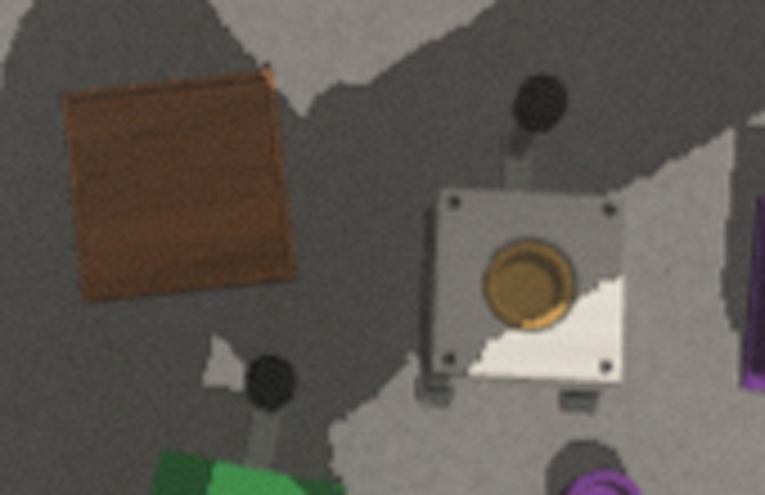

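The crop shows the brass cup (crop px 530,285) in the round nest of the aluminium block, with its black knob at (540,102), so the choice holds. Positions: knob (0.6136, -0.2157), cup (0.524, -0.211), tray (0.596, -0.0265). The knob–cup distance comes out at 89.5 mm against the stated 90. First I turn the tool so that it closes along world y.

Call:
{"api": "carry_out", "payload": {
  "commands": [
    {"dp": [0, 0, 0], "rotation": [0, 0, 9]},
    {"dp": [0, 0, 0], "rotation": [0, 0, 9]},
    {"dp": [0, 0, 0], "rotation": [0, 0, 9]},
    {"dp": [0, 0, 0], "rotation": [0, 0, 0]}
  ],
  "grip": 0.0876,
  "force": 40
}}

```text
t: 1.1
eef_pos: [0.2708, -0.6183, 0.2516]
ee_rot: [-3.142, 0.0, 3.084]
force: [0.1, 0.9, -0.6]
width: 0.0875
gripper_force: 0.0
```

```bash
cat > go.py <<'E'
from h import *
import sys
s=readout.get_state(); T=R.from_euler("xyz",s["ee_rot"])
print(s["t"],s["eef_pos"].round(4),s["ee_rot"].round(4),s["q"].round(2),s["width"],s["gripper_force"],"dp",T.inv().apply(np.array(list(map(float,sys.argv[1:4])))-s["eef_pos"]).round(4))
E
python3 go.py 0.6136 -0.2157 0.2
```

```text
1.1 [ 0.2708 -0.6183  0.2516] [-3.1416  0.      3.0842] [-0.87  0.36  0.01 -0.   -1.22 -0.76] 0.08753939606533227 0.0 dp [-0.3192  0.4216  0.0516]
```

Call:
{"api": "carry_out", "payload": {
  "commands": [
    {"dp": [-0.027, 0.035, 0], "rotation": [0, 0, 0]},
    {"dp": [-0.027, 0.035, 0], "rotation": [0, 0, 0]},
    {"dp": [-0.027, 0.035, 0], "rotation": [0, 0, 0]},
    {"dp": [-0.027, 0.035, 0], "rotation": [0, 0, 0]},
    {"dp": [-0.027, 0.035, 0], "rotation": [0, 0, 0]},
    {"dp": [-0.027, 0.035, 0], "rotation": [0, 0, 0]},
    {"dp": [-0.027, 0.035, 0], "rotation": [0, 0, 0]},
    {"dp": [-0.027, 0.035, 0], "rotation": [0, 0, 0]}
  ]
}}

```text
t: 2.1
eef_pos: [0.5036, -0.3502, 0.2518]
ee_rot: [-3.141, 0.0, 3.088]
force: [0.4, -0.1, 0.1]
width: 0.0875
gripper_force: 0.0
```

Call:
{"api": "carry_out", "payload": {
  "commands": [
    {"dp": [-0.026, 0.035, 0], "rotation": [0, 0, 0]},
    {"dp": [-0.026, 0.035, 0], "rotation": [0, 0, 0]},
    {"dp": [-0.026, 0.035, 0], "rotation": [0, 0, 0]},
    {"dp": [-0.026, 0.035, 0], "rotation": [0, 0, 0]},
    {"dp": [0, 0, 0], "rotation": [0, 0, 0]},
    {"dp": [0, 0, 0], "rotation": [0, 0, 0]}
  ]
}}

```text
t: 2.85
eef_pos: [0.6146, -0.2176, 0.2514]
ee_rot: [-3.142, -0.0, 3.086]
force: [-0.5, 0.1, 0.0]
width: 0.0879
gripper_force: 0.0
```

```bash
python3 go.py 0.6136 -0.2157 0.119
```

```text
2.85 [ 0.6146 -0.2176  0.2514] [-3.1416e+00 -5.0000e-04  3.0860e+00] [-0.04  0.32 -0.04  0.   -1.21 -1.58] 0.08786377878316153 0.0 dp [0.001  0.0019 0.1324]
```

Call:
{"api": "carry_out", "payload": {
  "commands": [
    {"dp": [0.001, 0.002, 0.03], "rotation": [0, 0, 0]},
    {"dp": [0, 0, 0.03], "rotation": [0, 0, 0]},
    {"dp": [0, 0, 0.03], "rotation": [0, 0, 0]},
    {"dp": [0, 0, 0.022], "rotation": [0, 0, 0]},
    {"dp": [0, 0, 0.02], "rotation": [0, 0, 0]},
    {"dp": [0, 0, 0], "rotation": [0, 0, 0]}
  ]
}}

```text
t: 3.6
eef_pos: [0.6122, -0.2165, 0.1183]
ee_rot: [3.141, -0.003, 3.083]
force: [-0.3, -0.6, 0.4]
width: 0.0878
gripper_force: 0.0
```

Call:
{"api": "carry_out", "payload": {
  "commands": [
    {"dp": [0, 0, 0], "rotation": [0, 0, 0]},
    {"dp": [0, 0, 0], "rotation": [0, 0, 0]},
    {"dp": [0, 0, 0], "rotation": [0, 0, 0]},
    {"dp": [0, 0, 0], "rotation": [0, 0, 0]},
    {"dp": [0, 0, 0], "rotation": [0, 0, 0]},
    {"dp": [0, 0, 0], "rotation": [0, 0, 0]}
  ],
  "grip": 0.015,
  "force": 40
}}

```text
t: 4.35
eef_pos: [0.6139, -0.2156, 0.1196]
ee_rot: [-3.142, -0.0, 3.083]
force: [0.9, -0.3, -0.0]
width: 0.0332
gripper_force: 0.0
```

Call:
{"api": "carry_out", "payload": {
  "commands": [
    {"dp": [0, 0, 0], "rotation": [0, 0, 0]},
    {"dp": [0, 0, 0], "rotation": [0, 0, 0]},
    {"dp": [0, 0, 0], "rotation": [0, 0, 0]},
    {"dp": [0, 0, 0], "rotation": [0, 0, 0]}
  ]
}}

```text
t: 4.85
eef_pos: [0.6138, -0.2168, 0.1196]
ee_rot: [-3.14, -0.0, 3.083]
force: [0.4, -6.4, -0.5]
width: 0.0254
gripper_force: 40.0
```

Call:
{"api": "carry_out", "payload": {
  "commands": [
    {"dp": [0, -0.001, -0.002], "rotation": [0, 0, 0]},
    {"dp": [0, 0, -0.004], "rotation": [0, 0, 0]},
    {"dp": [0, 0, -0.005], "rotation": [0, 0, 0]},
    {"dp": [0, 0, -0.005], "rotation": [0, 0, 0]},
    {"dp": [0, 0, -0.005], "rotation": [0, 0, 0]},
    {"dp": [0, 0, -0.004], "rotation": [0, 0, 0]},
    {"dp": [0, 0, -0.0025], "rotation": [0, 0, 0]},
    {"dp": [0, 0, 0], "rotation": [0, 0, 0]}
  ]
}}

```text
t: 5.85
eef_pos: [0.6137, -0.2169, 0.1461]
ee_rot: [-3.142, -0.001, 3.083]
force: [3.0, -3.8, -9.2]
width: 0.0251
gripper_force: 40.0
```

Call:
{"api": "carry_out", "payload": {
  "commands": [
    {"dp": [0, 0, 0], "rotation": [0, 0, 0]},
    {"dp": [0, 0, 0], "rotation": [0, 0, 0]}
  ]
}}

```text
t: 6.1
eef_pos: [0.6137, -0.2168, 0.1461]
ee_rot: [-3.142, -0.001, 3.083]
force: [2.9, -4.6, -9.9]
width: 0.0249
gripper_force: 40.0
```

Run:
```python
from h import *
im,d=vision.grab_frame("side"); cv2.imwrite("pics/side1.png",cv2.resize(im[110:230,210:370,::-1],None,fx=4.5,fy=4.5))
P=cloud("side",d)
for r in vision.trace("cup","side"):
    m=r["pixels"]&(d>0); print(round(r["score"],2),np.round(r["position"]),m.sum(),np.percentile(P[m],[2,50,98],axis=0).round(3))
```

```text
0.58 [176. 296.] 253 [[ 0.503 -0.231  0.088]
 [ 0.525 -0.204  0.106]
 [ 0.545 -0.188  0.117]]
0.49 [202. 338.] 252 [[ 0.39  -0.276  0.005]
 [ 0.409 -0.246  0.025]
 [ 0.429 -0.232  0.037]]
```

View pics/side1.png

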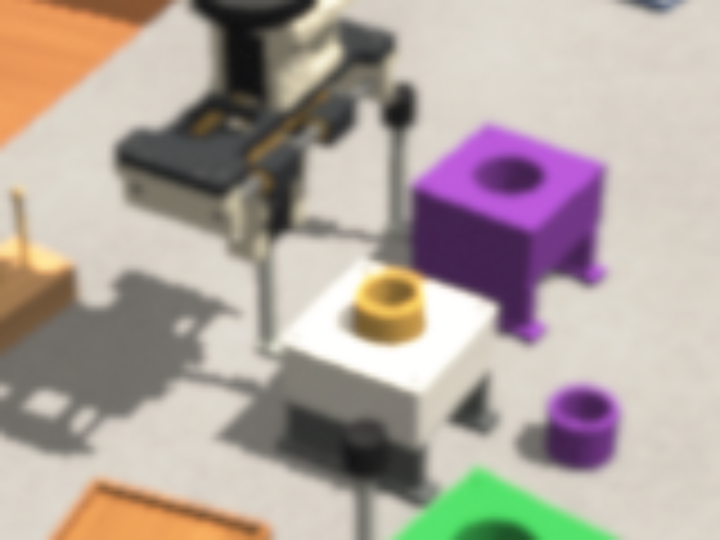

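The crop shows the cup standing proud of the block at crop (390,305), about 26 mm, with its rim at z≈0.117. The gripper holds the raised knob. Next I release the knob and go up.

Call:
{"api": "carry_out", "payload": {
  "commands": [
    {"dp": [0, 0, 0], "rotation": [0, 0, 0]},
    {"dp": [0, 0, 0], "rotation": [0, 0, 0]},
    {"dp": [0, 0, 0], "rotation": [0, 0, 0]},
    {"dp": [0, 0, 0], "rotation": [0, 0, 0]},
    {"dp": [0, 0, 0], "rotation": [0, 0, 0]},
    {"dp": [0, 0, 0], "rotation": [0, 0, 0]}
  ],
  "grip": 0.076
}}

```text
t: 6.95
eef_pos: [0.6138, -0.2166, 0.1471]
ee_rot: [-3.142, 0.0, 3.083]
force: [1.7, 0.3, 0.0]
width: 0.0747
gripper_force: 0.0
```

Call:
{"api": "carry_out", "payload": {
  "commands": [
    {"dp": [0, 0, -0.02], "rotation": [0, 0, 0]},
    {"dp": [0, 0, -0.03], "rotation": [0, 0, 0]},
    {"dp": [0.03, 0, 0], "rotation": [0, 0, 0]},
    {"dp": [0.03, 0, 0], "rotation": [0, 0, 0]},
    {"dp": [0.03, 0, 0], "rotation": [0, 0, 0]},
    {"dp": [0, 0, 0], "rotation": [0, 0, 0]},
    {"dp": [0, 0, 0], "rotation": [0, 0, 0]}
  ]
}}

```text
t: 7.82
eef_pos: [0.5245, -0.2114, 0.1975]
ee_rot: [-3.141, 0.001, 3.083]
force: [-0.3, 0.3, 0.4]
width: 0.0761
gripper_force: 0.0
```

```bash
python3 go.py 0.5243 -0.211 0.1185
python3 - <<'E'
from h import *
im,d=vision.grab_frame("side"); P=cloud("side",d)
m=np.zeros(d.shape,bool); m[150:195,250:330]=1
b=P[m&(abs(P[...,0]-.524)<.03)&(abs(P[...,1]+.211)<.03)&(P[...,2]>.113)&(P[...,2]<.121)]
print(len(b)); print(np.percentile(b,[1,50,99],axis=0).round(4) if len(b) else '')
for r in vision.trace("round_knob","side"):
    m=r["pixels"]&(d>0); print(round(r["score"],2),np.percentile(P[m],[50,98],axis=0).round(3))
E
```

```text
7.825 [ 0.5245 -0.2114  0.1975] [-3.1415e+00  1.0000e-03  3.0833e+00] [-0.04  0.22 -0.31  0.   -1.04 -1.59] 0.0761045402114533 0.0 dp [0.0003 0.0004 0.079 ]
69
[[ 0.5032 -0.2333  0.1131]
 [ 0.5242 -0.2109  0.1148]
 [ 0.546  -0.1886  0.1185]]
0.54 [[ 0.615 -0.403  0.029]
 [ 0.651 -0.143  0.246]]
0.46 [[ 0.612 -0.212  0.131]
 [ 0.622 -0.204  0.153]]
0.46 [[ 0.47  -0.073  0.105]
 [ 0.481 -0.065  0.128]]
```

Call:
{"api": "carry_out", "payload": {
  "commands": [
    {"dp": [0, 0, 0.025], "rotation": [0, 0, 0]},
    {"dp": [0, 0, 0.025], "rotation": [0, 0, 0]},
    {"dp": [0, 0, 0.018], "rotation": [0, 0, 0]},
    {"dp": [0, 0, 0.006], "rotation": [0, 0, 0]},
    {"dp": [0, 0, 0.004], "rotation": [0, 0, 0]},
    {"dp": [0, 0, 0], "rotation": [0, 0, 0]},
    {"dp": [0, 0, 0], "rotation": [0, 0, 0]}
  ]
}}

```text
t: 8.8
eef_pos: [0.5244, -0.2114, 0.1197]
ee_rot: [-3.142, 0.001, 3.083]
force: [1.0, -0.4, -0.3]
width: 0.0759
gripper_force: 0.0
```

Call:
{"api": "carry_out", "payload": {
  "commands": [
    {"dp": [0, 0, 0], "rotation": [0, 0, 0]},
    {"dp": [0, 0, 0], "rotation": [0, 0, 0]},
    {"dp": [0, 0, 0], "rotation": [0, 0, 0]},
    {"dp": [0, 0, 0], "rotation": [0, 0, 0]},
    {"dp": [0, 0, 0], "rotation": [0, 0, 0]},
    {"dp": [0, 0, 0], "rotation": [0, 0, 0]},
    {"dp": [0, 0, 0], "rotation": [0, 0, 0]},
    {"dp": [0, 0, 0], "rotation": [0, 0, 0]}
  ],
  "grip": 0.035,
  "force": 30
}}

```text
t: 9.8
eef_pos: [0.524, -0.2114, 0.1192]
ee_rot: [-3.142, 0.0, 3.083]
force: [-1.3, -1.5, 2.5]
width: 0.0451
gripper_force: 30.0
```

Call:
{"api": "carry_out", "payload": {
  "commands": [
    {"dp": [0, 0, -0.005], "rotation": [0, 0, 0]},
    {"dp": [0, 0, -0.01], "rotation": [0, 0, 0]},
    {"dp": [0, 0, -0.015], "rotation": [0, 0, 0]},
    {"dp": [0, 0, -0.02], "rotation": [0, 0, 0]},
    {"dp": [0, 0, -0.015], "rotation": [0, 0, 0]},
    {"dp": [0, 0, -0.005], "rotation": [0, 0, 0]},
    {"dp": [0, 0, 0], "rotation": [0, 0, 0]}
  ]
}}

```text
t: 10.68
eef_pos: [0.5239, -0.2113, 0.1893]
ee_rot: [3.141, 0.001, 3.083]
force: [-1.2, 0.2, -2.9]
width: 0.045
gripper_force: 30.0
```

```bash
python3 go.py 0.596 -0.0265 0.043
python3 - <<'E'
from h import *
im,d=vision.grab_frame("side"); P=cloud("side",d); cv2.imwrite("pics/side2.png",cv2.resize(im[80:230,210:370,::-1],None,fx=4,fy=4))
E
```

```text
10.675 [ 0.5239 -0.2113  0.1893] [3.1414e+00 5.0000e-04 3.0831e+00] [-0.04  0.23 -0.32 -0.   -1.02 -1.59] 0.04500134136552014 29.99504670035094 dp [-0.061   0.1887  0.1463]
```

View pics/side2.png

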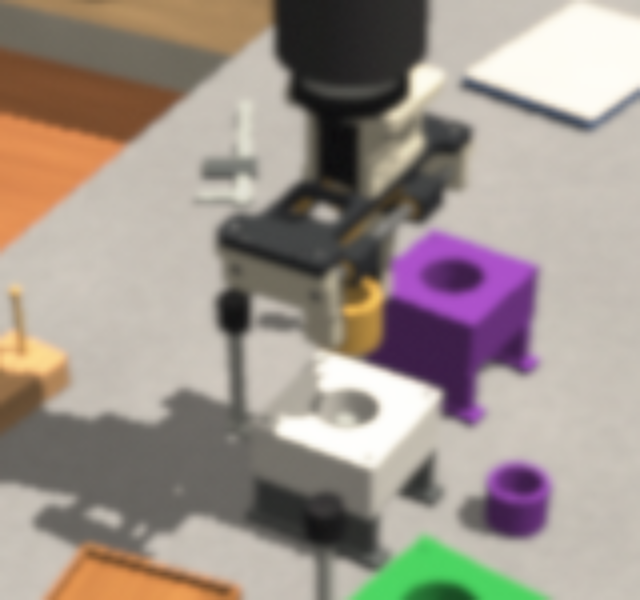

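The cup is held upright at crop (360,315), clear of the nest. Next I go over the tray.

Call:
{"api": "carry_out", "payload": {
  "commands": [
    {"dp": [-0.01, 0.03, 0], "rotation": [0, 0, 0]},
    {"dp": [-0.01, 0.032, 0], "rotation": [0, 0, 0]},
    {"dp": [-0.011, 0.032, 0], "rotation": [0, 0, 0]},
    {"dp": [-0.01, 0.032, 0], "rotation": [0, 0, 0]},
    {"dp": [-0.01, 0.032, 0], "rotation": [0, 0, 0]},
    {"dp": [-0.01, 0.03, 0], "rotation": [0, 0, 0]},
    {"dp": [0, 0, 0], "rotation": [0, 0, 0]},
    {"dp": [0, 0, 0], "rotation": [0, 0, 0]}
  ]
}}

```text
t: 11.72
eef_pos: [0.5953, -0.0274, 0.1882]
ee_rot: [-3.141, -0.002, 3.083]
force: [0.7, -0.2, -2.0]
width: 0.0451
gripper_force: 30.0
```

Call:
{"api": "carry_out", "payload": {
  "commands": [
    {"dp": [0, 0, 0.025], "rotation": [0, 0, 0]},
    {"dp": [0, 0, 0.03], "rotation": [0, 0, 0]},
    {"dp": [0, 0, 0.03], "rotation": [0, 0, 0]},
    {"dp": [0, 0, 0.025], "rotation": [0, 0, 0]},
    {"dp": [0, 0, 0.015], "rotation": [0, 0, 0]},
    {"dp": [0, 0, 0.01], "rotation": [0, 0, 0]},
    {"dp": [0, 0, 0], "rotation": [0, 0, 0]},
    {"dp": [0, 0, 0], "rotation": [0, 0, 0]}
  ]
}}

```text
t: 12.72
eef_pos: [0.5965, -0.0272, 0.0549]
ee_rot: [3.141, 0.001, 3.083]
force: [0.6, 0.3, -1.7]
width: 0.0452
gripper_force: 30.0
```

Next I go down in small steps and watch the force.

Call:
{"api": "carry_out", "payload": {
  "commands": [
    {"dp": [0, 0, 0.004], "rotation": [0, 0, 0]},
    {"dp": [0, 0, 0.003], "rotation": [0, 0, 0]},
    {"dp": [0, 0, 0.002], "rotation": [0, 0, 0]},
    {"dp": [0, 0, 0.0015], "rotation": [0, 0, 0]},
    {"dp": [0, 0, 0], "rotation": [0, 0, 0]},
    {"dp": [0, 0, 0], "rotation": [0, 0, 0]}
  ]
}}

```text
t: 13.48
eef_pos: [0.5959, -0.0273, 0.0439]
ee_rot: [-3.142, 0.0, 3.083]
force: [-2.8, 0.4, 4.2]
width: 0.0451
gripper_force: 30.0
```

Call:
{"api": "carry_out", "payload": {
  "commands": [
    {"dp": [0, 0, 0.001], "rotation": [0, 0, 0]},
    {"dp": [0, 0, 0], "rotation": [0, 0, 0]},
    {"dp": [0, 0, 0], "rotation": [0, 0, 0]}
  ]
}}

```text
t: 13.85
eef_pos: [0.5959, -0.0273, 0.0438]
ee_rot: [-3.142, 0.001, 3.084]
force: [-5.2, 0.9, 12.7]
width: 0.0451
gripper_force: 30.0
```

The force has risen from -1.7 to +12.7 N, so the cup is on the floor. I ease off 1 mm and release.

Call:
{"api": "carry_out", "payload": {
  "commands": [
    {"dp": [0, 0, -0.001], "rotation": [0, 0, 0]},
    {"dp": [0, 0, 0], "rotation": [0, 0, 0]}
  ]
}}

```text
t: 14.1
eef_pos: [0.5959, -0.0273, 0.0439]
ee_rot: [-3.142, 0.0, 3.083]
force: [-2.9, 0.2, 6.4]
width: 0.0452
gripper_force: 30.0
```

Call:
{"api": "carry_out", "payload": {
  "commands": [
    {"dp": [0, 0, 0], "rotation": [0, 0, 0]},
    {"dp": [0, 0, 0], "rotation": [0, 0, 0]},
    {"dp": [0, 0, 0], "rotation": [0, 0, 0]},
    {"dp": [0, 0, 0], "rotation": [0, 0, 0]},
    {"dp": [0, 0, 0], "rotation": [0, 0, 0]}
  ],
  "grip": 0.07
}}

```text
t: 14.72
eef_pos: [0.5959, -0.0273, 0.0435]
ee_rot: [-3.142, -0.0, 3.083]
force: [-0.4, 0.2, 0.4]
width: 0.0702
gripper_force: 0.0
```

Call:
{"api": "carry_out", "payload": {
  "commands": [
    {"dp": [0, 0, -0.015], "rotation": [0, 0, 0]},
    {"dp": [0, 0, -0.03], "rotation": [0, 0, 0]},
    {"dp": [0, 0, -0.04], "rotation": [0, 0, 0]},
    {"dp": [0, 0, -0.04], "rotation": [0, 0, 0]},
    {"dp": [0, 0, -0.03], "rotation": [0, 0, 0]},
    {"dp": [0, 0, 0], "rotation": [0, 0, 0]},
    {"dp": [0, 0, 0], "rotation": [0, 0, 0]}
  ]
}}

```text
t: 15.6
eef_pos: [0.5955, -0.0273, 0.1989]
ee_rot: [3.141, 0.0, 3.083]
force: [-0.4, 0.7, -0.6]
width: 0.07
gripper_force: 0.0
```

Run:
```python
from h import *
im,d=vision.grab_frame("side"); P=cloud("side",d); cv2.imwrite("pics/side3.png",cv2.resize(im[130:290,160:360,::-1],None,fx=3.5,fy=3.5))
for r in vision.trace("cup","side"):
    m=r["pixels"]&(d>0); print(round(r["score"],2),np.round(r["position"]),np.percentile(P[m],[2,50,98],axis=0).round(3))
```

```text
0.84 [228. 240.] [[ 0.575 -0.047  0.005]
 [ 0.594 -0.022  0.029]
 [ 0.616 -0.005  0.041]]
0.51 [202. 340.] [[ 0.39  -0.279  0.001]
 [ 0.41  -0.246  0.024]
 [ 0.431 -0.232  0.037]]
```

View pics/side3.png

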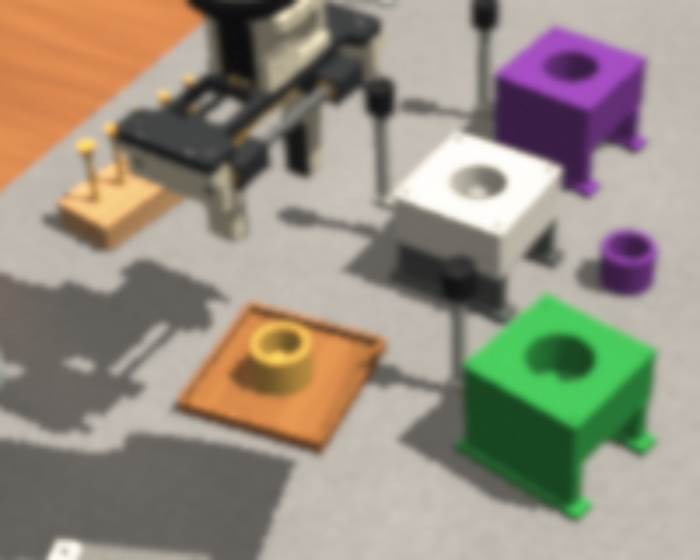

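The cup stands upright in the tray at crop (280,358), its rim at z≈0.04, and the gripper is clear of it. I hand the job in.

```bash
python3 -c "
from station import arm
print(arm.job_done())"
```

```text
the job is handed in; nothing more can be done
None
```

The cup was knocked out about 26 mm by its rod and set down upright near the centre of the tray; the square block was left alone, and the job was handed in at about 16 s on the robot's clock (no verdict was returned).

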